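# Steady camera take: push the dolly over the curved rail

### The job

Push the camera dolly along its curved, humped rail with the fingertips on its yellow sprung pad. All along the green stretch keep the push between 2.3 and 5.5 N (the black pointer in the green of the push scale) in one unbroken push, uphill and downhill, then let it roll gently, without slamming, to rest against the red far buffer, and take the fingers away. Leave the dish, vial and basket alone.

Things in the scene. Friction and masses are not known exactly. Their poses are not given: they have to be found in the camera images.
- rail: Fixed arc rail, radius 260 mm, 74 mm wide, its two bars 37 mm (ends) to 46 mm (crest) above the table, convex to the robot. Origin: arc centre, on the table. In its frame the dolly's middle stands at radius 260 mm, at angle pi + 0.5 - q from the x axis (q = joint guide), so it travels clockwise from above, from the robot's right to its left. Bed green for q = 0.2 to 1.5; a red buffer at each end.
- guide (a joint): Position q of the dolly along the rail, rad about the arc's centre (1 rad = 260 mm), growing in the direction of travel. 0 at the start, resting against the near buffer; 0.2 to 1.5 green stretch, crest at 0.9, 1.8 resting against the far buffer. The rail slopes by 9.5 % x sin(0.9 - q): uphill to the crest, then downhill. Drag along the rail: viscous, 30 N per m/s, plus 0.25 N friction.
- pad (a joint): How far the yellow pad is pushed in towards the dolly, m: 0 free, 0.060 at its stop. Its spring has 120 N/m: 2.3 N is 0.019, 5.5 N is 0.046.
- pad_face (a point): Middle of the rear (pushed) face of the yellow pad, 150 mm behind the dolly's middle when free, 70 mm above the table at the start, 91 at the crest, 93 at the end. x: direction of travel and push, y: outwards from the arc's centre, z up. Pad 70 mm wide, 50 mm high, with 14 mm deep side lips 62 mm apart; closed fingertips fit between them from above.
- dolly_mid (a point): Top middle of the dolly's grey block, 130 x 76 x 36 mm, top 85 mm above the table at the start. Its black camera reaches 165 mm above the table. The ballasted dolly weighs about 4 kg (0.7 to 1.3 of it), moves only along the rail and rolls back or on by itself where it slopes. On its outer side a scale (white, green, red) with the pad's black pointer shows the push.
- dish: Closed culture dish, 94 mm across, 16 mm high, standing inside the arc; origin under its centre. Leave alone.
- vial: Capped vial, 32 mm across, 65 mm high, inside the arc; origin under its centre. Leave alone.
- basket: Light blue open basket 110 x 150 x 60 mm inside the arc; origin under its centre. Leave alone.

How it is judged (in metres and radians):
On the way, in this order (a step that is already met when the one before it is completed fails the run):
1. the dolly enters the green stretch with the push in the band (value of joint guide between 0.2 and 0.6 rad and value of joint pad between 0.019 and 0.046 m), for 0.1 s.
2. over the crest with the push in the band (value of joint guide above 0.95 rad and value of joint pad between 0.019 and 0.046 m), for 0.1 s.
3. to the end of the green stretch with the push in the band (value of joint guide between 1.42 and 1.56 rad and value of joint pad between 0.019 and 0.046 m).
4. at rest against the far buffer, pad free (value of joint guide above 1.75 rad and velocity of joint guide between -0.03 and 0.03 rad/s and value of joint pad below 0.004 m), for 0.5 s.
At the end, for the whole second after the job is handed in: The dolly stands at rest (under 0.03 rad/s) against the far buffer (joint guide over 1.75) and the pad is free (pushed in under 4 mm) (all of step 4); the robot touches nothing.
It fails at once if the push leaves the band of 2.3 to 5.5 N (pad 19 to 46 mm) on the green stretch (guide 0.21 to 1.47) (value of joint guide between 0.21 and 1.47 rad and not (value of joint pad between 0.019 and 0.046 m)).
It fails at once if the dolly slams into the far buffer (over 0.65 rad/s, 0.17 m/s, past guide 1.76) (value of joint guide above 1.76 rad and velocity of joint guide above 0.65 rad/s).
It fails at once if a bystander is moved by more than 20 mm (distance of any of dish, vial, basket from where it was at the start of the episode above 0.02 m).
It also fails if it takes over 38 s, if anything falls off the work surface, if the arm or the gripper's body presses on something with over 40 N, if the wrist force passes 120 N, or if a joint passes its speed limit or range.

### The arm

A 7-joint arm with a two-finger parallel gripper is mounted at the origin on the work surface. World frame = base frame: x ahead of the robot, y to its left, z up, the work surface at z = 0. Lengths are in m, angles in degrees, forces in N, time in s.
With the tool pointing down it reaches from about 0.35 to 0.775 m from the base axis. Payload 3.1 kg.
Tool frame: the origin (TCP) lies at the very end of the fingers, on their centre line; the grasp point (between the pads) lies 19 mm behind it; z points along the fingers, y is the line along which they close (so a half turn about z gives the same grasp; the last joint's range is limited). The gripper opens to 85 mm and grips with 20 to 120 N. Pads are 22 mm wide; open, the fingers measure 114 mm over their backs; the gripper's body (76 mm by 85 mm) begins 54 mm behind the grasp point. The pads swing forward as they close: fully open they stand 13 mm farther back than shut.
Start: joints at [-69.826, 17.813, 0.802, 86.603, -0.252, 75.585, -1.558], TCP at [0.211, 0.508, 0.231] pointing down, gripper open.
Joint ranges: [-154.91, 154.91], [-16.99, 109.72], [-72.82, 74.43], [7.12, 147.25], [-82.49, 262.49], [11.32, 116.49], [-174.64, 174.64]. Speed limits (degrees/s): [159.86, 159.86, 180, 180, 180, 180, 180].

### API

Orientations are given as [roll, pitch, yaw] about the fixed x, y, z axes, in that order (R = Rz(yaw) Ry(pitch) Rx(roll)).
In Python, from cell import sensors, viewer, bot gives the robot as it stands.
- The arm moves only by the shell command python3 -m handwheel 'ROWS' [FORCE]. ROWS is JSON, a list of rows, each a list of 7 numbers: the shift along the tool's x, y, z in m, then the turn, a rotation vector about the tool's x, y, z in degrees, then the finger opening in m, from 0 to 0.0854. A call has 1 to 10 rows; each row is the pose to reach, as a shift and turn from the pose commanded when the call began, along the tool's axes at that moment; what a row does not reach only later rows make up. A row lasts 1/12 s, in which the tool goes at most 41.7 mm and 7.16 degrees, less where a joint would pass 70% of its speed; a pose out of reach is approached as far as the arm can. A call with a gripper value outside its range is refused whole. The fingers move at their own pace and stop on an object; FORCE is the grip in N (left out, the last holds). Time passes only in rows, so rows that repeat a pose let the fingers close. It gives the time, the measured TCP pose, the force, the opening and the grip force at its end, in the units of the state.
- sensors.get_obs(): the state, without advancing time (a new reading comes with each control period).
- viewer.camera(name): name is "scene" or "top"; returns a dict with "img" (400x640x3 uint8, red, green, blue), "intrinsics" (3x3 intrinsics, pixels), "dist_coeffs" ([k1, k2, p1, p2, k3] as OpenCV has them; the pictures are not rectified), "rvec" (rotation vector, rad) and "tvec" (3), from world to camera coordinates, as OpenCV has them. Camera axes: x right, y down, z forward; pixel columns grow to the right and rows downward; lengths in m; the calibration is good to about 2 mm. A picture is of the moment at which its call begins. There is no depth.
- bot.finish_job(): hands the job in; it is judged then, once.
The state is a dict: "time_s": time; "joint_positions": joint angles; "qvel": joint speeds; "tau": joint torques, N m; "tcp_pos": TCP position; "eef_rot": TCP orientation; "wrist_force": force on the tool from outside, world axes, zero at the start; "wrist_torque": the same for the moment, N m; "finger_gap": finger opening in m; "grasp_force": force on a finger pad.
Only numpy, scipy, OpenCV 4.12 (cv2) and the standard library are available. Lean on these libraries where they do the work, as an engineer would, in place of code of your own. Each camera call takes 0.05 s, during which the arm holds its last target. There are 200 camera calls.

## Working session

There is one attempt and no reset: what is moved stays moved. The work goes in short steps, Python scripts to look and compute and a shell command to move; the robot and the scene stay as the last step left them, time stands still between calls to the robot, and variables do not carry over. Pictures are saved under pics/ and viewed, at most 10 in all, crops included, and the job is handed in when it is done.

```bash
ls; mkdir -p pics
python3 - <<'E'
from cell import sensors, viewer
import cv2,numpy as np
for n in("scene","top"):
    c=viewer.camera(n); cv2.imwrite(f"pics/{n}0.png",c["img"][:,:,::-1])
    print(n,c["intrinsics"],c["dist_coeffs"],c["rvec"],c["tvec"])
o=sensors.get_obs(); print(o)
E
```

```text
pics
scene [[407.26650346   0.         319.7950302 ]
 [  0.         407.26650346 201.81462352]
 [  0.           0.           1.        ]] [-0.08543278  0.          0.          0.          0.        ] [ 0.88656127  2.47186335 -1.13610821] [ 0.53912324 -0.17378821  0.97016268]
top [[368.11106515   0.         323.21743952]
 [  0.         368.11106515 195.49148275]
 [  0.           0.           1.        ]] [-0.06804454  0.          0.          0.          0.        ] [ 2.12691995 -2.16358336  0.12796664] [-0.04288581  0.66911587  0.6736575 ]
{'time_s': 0.1, 'joint_positions': array([-69.82672973,  17.85486186,   0.80257064,  86.6830916 ,
        -0.25182283,  75.58479933,  -1.5574278 ]), 'qvel': array([-0.08316293, -0.13906406, -0.03317618, -0.20668686,  0.02087931,
       -0.02985341, -0.02111752]), 'tau': array([ 3.72115601e-04, -3.80857265e+01,  1.46614574e-01, -2.31243789e+01,
        1.24389434e-02,  8.09331512e-03,  4.23085737e-05]), 'tcp_pos': array([0.21077375, 0.50729776, 0.23033699]), 'eef_rot': array([-1.79879132e+02,  5.59172323e-03,  1.57442179e+02]), 'wrist_force': array([ 0.56659969, -0.31856253, -0.31520166]), 'wrist_torque': array([0.02972589, 0.0133336 , 0.00089877]), 'grasp_force': 0.0, 'finger_gap': 0.08532605668165075}
```

View pics/scene0.png

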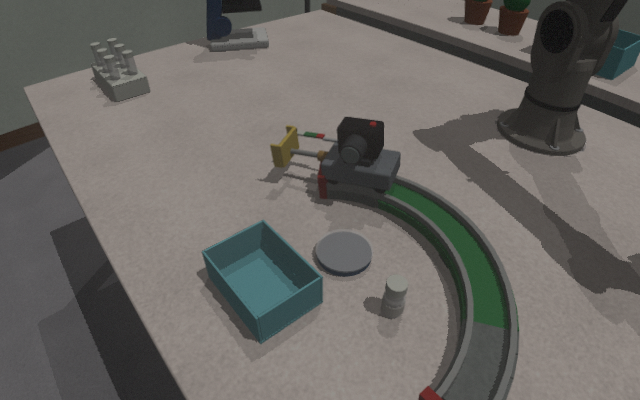

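View pics/top0.png

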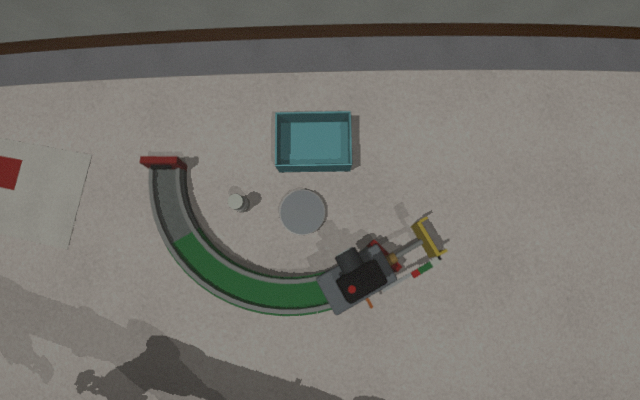

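The scene view shows the dolly at the near end, with its yellow pad near pixel (287,148). In the top view the pad is at about (428,240), the dolly at (358,287), the far buffer at (162,161) and the dish at (303,211). Next I'll measure the arc.

```bash
cat > h.py <<'E'
import cv2,numpy as np
from cell import sensors, viewer
def ray(c,px):
    n=cv2.undistortPoints(np.array(px,float).reshape(-1,1,2),c["intrinsics"],c["dist_coeffs"])[:,0]
    R=cv2.Rodrigues(np.array(c["rvec"],float))[0]; o=-R.T@np.array(c["tvec"],float).ravel()
    return o,np.c_[n,np.ones(len(n))]@R
def plane(c,px,z):
    o,d=ray(c,px); return o+d*((np.asarray(z)-o[2])/d[:,2])[:,None]
def proj(c,P): return cv2.projectPoints(np.array(P,float).reshape(-1,1,3),np.array(c["rvec"],float),np.array(c["tvec"],float),c["intrinsics"],c["dist_coeffs"])[0][:,0]
E
cat > m.py <<'E'
from h import *
from scipy.optimize import least_squares
c=viewer.camera("top"); im=c["img"]; hsv=cv2.cvtColor(im,cv2.COLOR_RGB2HSV)
def comps(m,n,mn=15):
    k,l,s,ce=cv2.connectedComponentsWithStats(m.astype(np.uint8))
    for i in range(1,k):
        if s[i,4]>mn: print(n,s[i],ce[i].round(1))
    return l
H,S,V=hsv[...,0].astype(int),hsv[...,1],hsv[...,2]
g=(H>45)&(H<80)&(S>100); comps(g,"green",40)
red=((H<6)|(H>174))&(S>130); comps(red,"red")
y=(H>20)&(H<34)&(S>110); comps(y,"yellow")
# green bed -> circle fits of its edges for z guesses
k,l,s,ce=cv2.connectedComponentsWithStats(g.astype(np.uint8)); i=1+np.argmax(s[1:,4])
pts=np.argwhere(l==i)[:,::-1]
for z in(.03,.04):
    P=plane(c,pts,z)[:,:2]
    c0=P.mean(0)+[.2,.1]
    # midline fit: bin by angle about the current centre, mid of inner and outer radius
    for _ in range(8):
        d=P-c0; a=np.arctan2(d[:,1],d[:,0])%(2*np.pi); r=np.hypot(*d.T)
        lo,hi=np.percentile(a,[8,92]); M=[];W=[]
        for b in np.linspace(lo,hi,30):
            t=r[abs(a-b)<.02]
            if len(t)>5: M.append(c0+(t.min()+t.max())/2*np.array([np.cos(b),np.sin(b)]));W.append((t.min(),t.max()))
        M=np.array(M); f=least_squares(lambda p:np.hypot(*(M-p[:2]).T)-.26,c0); c0=f.x
    f3=least_squares(lambda p:np.hypot(*(M-p[:2]).T)-p[2],[*c0,.26])
    print(z,"centre",c0,"rms",np.sqrt(np.mean(f.fun**2)),"free",f3.x,"angles deg",np.degrees([a.min(),a.max()]),"edges",np.mean(W,0))
cv2.imwrite("pics/zoom.png",cv2.resize(im[140:330,140:460,::-1],None,fx=2.5,fy=2.5,interpolation=cv2.INTER_CUBIC))
E
python3 m.py
```

```text
green [ 174  233  153   75 3545] [247.7 280.5]
green [419 263  13  10  66] [424.7 267.4]
red [  0 157  22  32 537] [  8.5 171.7]
red [141 157  36  10 266] [158.8 160.2]
red [369 240   9   6  29] [372.8 242.7]
red [380 246   8   9  17] [383.1 250.2]
red [391 262  10   9  51] [396.2 266.3]
red [412 269   8   9  43] [415.3 273.1]
red [348 285   8   9  57] [351.5 288.9]
yellow [412 217  35  40 446] [426.2 239.1]
0.03 centre [0.73600451 0.01282538] rms 0.00040361261231103236 free [0.73688246 0.01249145 0.2608984 ] angles deg [123.78854442 194.28949366] edges [0.23847413 0.28152905]
0.04 centre [0.7372343  0.01034575] rms 0.00042900008236161933 free [0.73410248 0.01153818 0.25679325] angles deg [124.22506288 193.82971774] edges [0.23874807 0.28124102]
```

View pics/zoom.png

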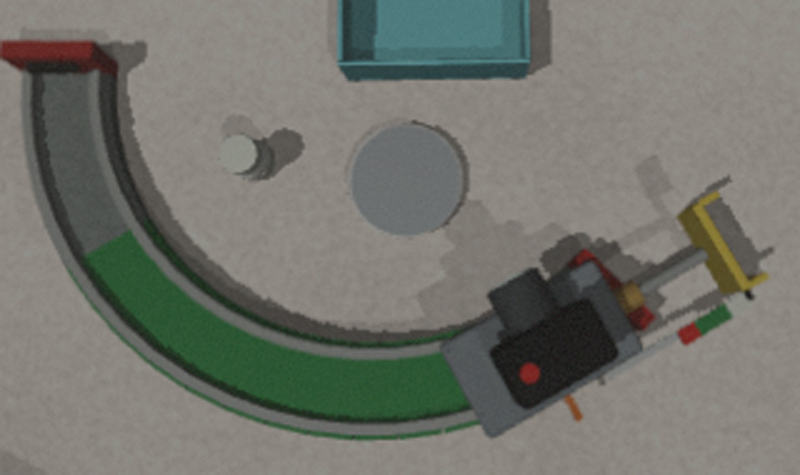

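The zoom shows the block's top corners at about (317,279), (336,314), (396,280), and the pad at zoom (690,215)–(755,290). I'll work out the rail yaw from the block and the green end, then check the predicted pad against the yellow mask in both views.

```bash
cat > y.py <<'E'
from h import *
c=viewer.camera("top"); s=viewer.camera("scene")
C=np.array([.7364,.0122])
# block front corners (z~.090), rear outer (.080)
B=plane(c,[[316.8,279.2],[336,314],[396,280]],[.090,.090,.080]); print("block",B.round(4),np.linalg.norm(B[0]-B[1]),np.linalg.norm(B[1]-B[2]))
f=B[0]-B[1]; e=B[1]-B[2]; print("travel dir deg from sides",np.degrees(np.arctan2(e[1],e[0])),"from front",np.degrees(np.arctan2(f[1],f[0]))+90)
mid=(B[0]+B[2])[:2]/2; d=mid-C; print("mid",mid,"r",np.hypot(*d),"ang",np.degrees(np.arctan2(d[1],d[0]))%360)
# green end line pixels: zoom (85,257),(132,232)
G=plane(c,[[140+85/2.5,140+257/2.5],[140+132/2.5,140+232/2.5]],.033)[:,:2]-C
print("green end",np.hypot(*G.T),np.degrees(np.arctan2(G[:,1],G[:,0]))-122.7)
for yaw in(0,1,2):
  ph=np.pi+.5+np.radians(yaw); rad=np.array([np.cos(ph),np.sin(ph)]); t=np.array([rad[1],-rad[0]])
  F=C+.26*rad-.15*t
  P=[[*(F+w*rad+dd*t),z] for w in(-.035,.035) for dd,z in((0,.095),(0,.045),(-.014,.095))]
  print(yaw,F,"top",proj(c,P).round(0).tolist(),"scene",proj(s,P).round(0).tolist())
for n,q in(("top",c),("scene",s)):
  h=cv2.cvtColor(q["img"],cv2.COLOR_RGB2HSV); m=((h[...,0]>20)&(h[...,0]<34)&(h[...,1]>110)).astype(np.uint8)
  if n=="scene": m[:100]=0
  k,l,st,ce=cv2.connectedComponentsWithStats(m); i=1+np.argmax(st[1:,4]); p=np.argwhere(l==i)[:,::-1]
  print(n,st[i],cv2.approxPolyDP(cv2.convexHull(p),1.5,True)[:,0].tolist())
  x=cv2.resize(q["img"][...,::-1][215:300,380:460] if n=="top" else q["img"][...,::-1][115:205,260:420],None,fx=5,fy=5,interpolation=cv2.INTER_CUBIC); cv2.imwrite(f"pics/pad_{n}.png",x)
a,b=cv2.imread("pics/pad_top.png"),cv2.imread("pics/pad_scene.png")
o=np.zeros((450,1200,3),np.uint8);o[:425,:400]=a;o[:450,400:]=b;cv2.imwrite("pics/pads.png",cv2.resize(o,(800,300)))
E
python3 y.py
```

```text
block [[ 0.5122 -0.0411  0.09  ]
 [ 0.4511 -0.0741  0.09  ]
 [ 0.5074 -0.1836  0.08  ]] 0.06935796549174929 0.12350095782695465
travel dir deg from sides 117.17309544367795 from front 118.37119372436354
mid [ 0.50976648 -0.1123473 ] r 0.25860159441764685 ang 208.7911600043266
green end [0.27909625 0.23701696] [1.2748274  2.48872856]
0 [ 0.58014236 -0.24408802] top [[420.0, 222.0], [413.0, 223.0], [426.0, 218.0], [440.0, 256.0], [432.0, 255.0], [447.0, 252.0]] scene [[278.0, 144.0], [280.0, 166.0], [271.0, 142.0], [294.0, 126.0], [295.0, 147.0], [287.0, 125.0]]
1 [ 0.58463901 -0.24677606] top [[421.0, 219.0], [414.0, 221.0], [427.0, 215.0], [442.0, 253.0], [434.0, 252.0], [448.0, 249.0]] scene [[275.0, 144.0], [277.0, 166.0], [268.0, 143.0], [291.0, 126.0], [292.0, 148.0], [284.0, 125.0]]
2 [ 0.58918188 -0.24938521] top [[422.0, 217.0], [415.0, 219.0], [428.0, 213.0], [443.0, 250.0], [435.0, 250.0], [450.0, 246.0]] scene [[273.0, 145.0], [275.0, 167.0], [266.0, 143.0], [288.0, 126.0], [289.0, 148.0], [281.0, 125.0]]
top [412 217  35  40 445] [[446, 251], [438, 256], [429, 256], [412, 226], [426, 217]]
scene [271 126  28  41 418] [[295, 128], [298, 147], [283, 166], [271, 144], [287, 126]]
```

View pics/pads.png

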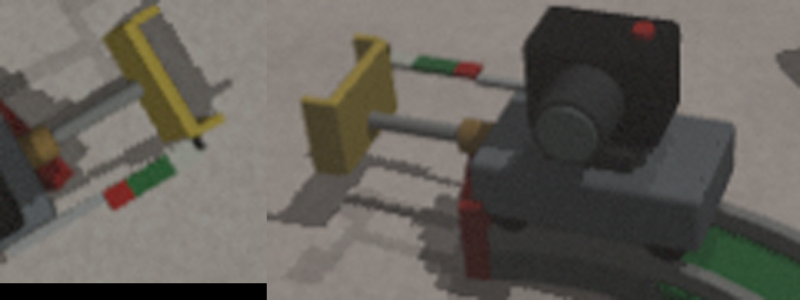

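The fit places the arc centre at (0.736, 0.012) with yaw about 0. The predicted pad agrees with the yellow corners in both views, so the free face is at about (0.581, -0.245). Now I'll move over behind it.

```bash
python3 -m handwheel '[[-0.03,-0.0262,0,0,0,0,0],[-0.06,-0.0524,0,0,0,0,0],[-0.09,-0.0786,0,0,0,0,0],[-0.12,-0.1048,0,0,0,0,0],[-0.15,-0.131,0,0,0,0,0],[-0.18,-0.1572,0,0,0,0,0],[-0.21,-0.1834,0,0,0,0,0],[-0.24,-0.2096,0,0,0,0,0],[-0.27,-0.2358,0,0,0,0,0],[-0.3,-0.262,0,0,0,0,0]]'
python3 -m handwheel '[[-0.03,-0.0262,0,0,0,0,0],[-0.06,-0.0524,0,0,0,0,0],[-0.09,-0.0786,0,0,0,0,0],[-0.12,-0.1048,0,0,0,0,0],[-0.15,-0.131,0,0,0,0,0],[-0.18,-0.1572,0,0,0,0,0],[-0.21,-0.1834,0,0,0,0,0],[-0.24,-0.2096,0,0,0,0,0],[-0.27,-0.2358,0,0,0,0,0],[-0.3,-0.262,0,0,0,0,0]]'
python3 -m handwheel '[[-0.03,-0.0262,0,0,0,6,0],[-0.06,-0.0524,0,0,0,12,0],[-0.0655,-0.056,0,0,0,18,0],[-0.0655,-0.056,0,0,0,24,0],[-0.0655,-0.056,0,0,0,30,0],[-0.0655,-0.056,0,0,0,36,0],[-0.0655,-0.056,0,0,0,38.7,0],[-0.0655,-0.056,0,0,0,38.7,0],[-0.0655,-0.056,0,0,0,38.7,0],[-0.0655,-0.056,0,0,0,38.7,0]]'
cat > plan.py <<'E'
# python3 plan.py : pose, and shift/turn (tool axes) to finger stations u (arc pos of tool's face, as q+pad), see station()
from h import *
C=np.array([.7364,.0122]); YAW=np.radians(.2)
def station(q,p,back=.011,dz=-.008):
    ph=np.pi+.5-q+YAW; r=np.array([np.cos(ph),np.sin(ph)]); t=np.array([r[1],-r[0]])
    sl=.095*np.sin(.9-q); z=.0812+.0247*(np.cos(.9-q)-np.cos(.9))-(.15-p)*sl+dz
    return np.array([*(C+.26*r-(.15-p+back)*t),z]),np.degrees(np.arctan2(t[1],t[0]))
def rel(o,P,yaw):
    y=np.radians(o["eef_rot"][2]); d=P-o["tcp_pos"]
    x=np.array([np.cos(y),np.sin(y),0]); yy=np.array([np.sin(y),-np.cos(y),0])
    dy=(yaw-o["eef_rot"][2]+180)%360-180
    return np.round([d@x,d@yy,-d[2],-dy],4)
E
python3 - <<'E'
from plan import *
o=sensors.get_obs(); print(o["tcp_pos"],o["eef_rot"],o["joint_positions"].round(1),o["wrist_force"],o["time_s"])
print(rel(o,*station(0,-.03)))
c=viewer.camera("top"); cv2.imwrite("pics/above.png",c["img"][...,::-1])
E
```

```text
time_s: 1.08
tcp_pos: [0.3879, 0.149, 0.2315]
eef_rot: [180.0, 0.0, 157.5]
wrist_force: [0.9, 0.3, 1.5]
finger_gap: 0.0002
grasp_force: 0.0
time_s: 1.92
tcp_pos: [0.5648, -0.2075, 0.231]
eef_rot: [180.0, -0.0, 157.5]
wrist_force: [0.6, -0.2, -0.2]
finger_gap: -0.0002
grasp_force: 0.0
time_s: 2.75
tcp_pos: [0.6031, -0.2828, 0.2312]
eef_rot: [180.0, -0.0, 118.8]
wrist_force: [0.5, -0.5, 0.1]
finger_gap: -0.0
grasp_force: 0.0
[ 0.60312159 -0.28280447  0.23116948] [ 1.79999550e+02 -1.62205808e-02  1.18824100e+02] [  0.3  36.7  43.3  66.6 -24.3  85.4  68.3] [ 0.46103089 -0.4792526   0.12008548] 2.75
[ 0.0031 -0.0009  0.1714 -0.0238]
```

```bash
python3 -m handwheel '[[0,-0.001,0.035,0,0,0,0],[0,-0.001,0.07,0,0,0,0],[0,-0.001,0.105,0,0,0,0],[0,-0.001,0.14,0,0,0,0],[0,-0.001,0.165,0,0,0,0],[0,-0.001,0.171,0,0,0,0],[0.002,-0.001,0.171,0,0,0,0],[0.003,-0.001,0.171,0,0,0,0]]'
python3 - <<'E'
from plan import *
o=sensors.get_obs(); print(o["tcp_pos"],o["wrist_force"],rel(o,*station(0,0)))
a=viewer.camera("top")["img"][190:310,340:500,::-1]; b=viewer.camera("scene")["img"][90:210,240:400,::-1]
print(sensors.get_obs()["wrist_force"])
cv2.imwrite("pics/down.png",cv2.resize(np.hstack([a,b]),(800,300),interpolation=cv2.INTER_CUBIC))
E
```

```text
time_s: 3.47
tcp_pos: [0.6015, -0.2813, 0.0616]
eef_rot: [179.9, 0.1, 118.8]
wrist_force: [-0.3, 0.0, 1.2]
finger_gap: -0.0003
grasp_force: 0.0
[ 0.60146814 -0.28125915  0.0616431 ] [-0.27788621  0.02063761  1.23348058] [ 0.0309 -0.0003 -0.0004 -0.081 ]
[-0.30588886 -0.18089083 -0.44978677]
```

View pics/down.png

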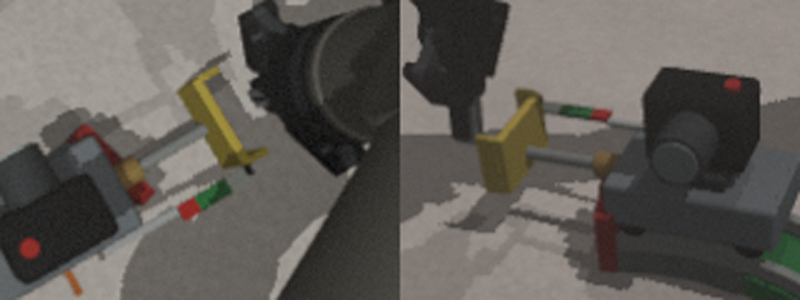

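The fingers hang centred behind the pad, between its lips. I'll close in to about 18 mm of pad travel.

```bash
python3 -m handwheel '[[0.01,0,0,0,0,0,0],[0.02,0,0,0,0,0,0],[0.028,0,0,0,0,0,0],[0.034,0,0,0,0,0,0],[0.039,0,0,0,0,0,0],[0.043,0,0,0,0,0,0],[0.046,0,0,0,0,0,0],[0.048,0,0,0,0,0,0],[0.049,0,0,0,0,0,0],[0.049,0,0,0,0,0,0]]'
cat > look.py <<'E'
import sys
from plan import *
# force along push; red/green/yellow blobs near dolly in both views
o=sensors.get_obs(); y=np.radians(o["eef_rot"][2]); t=np.array([np.cos(y),np.sin(y),0])
print("t",o["time_s"],"tcp",o["tcp_pos"].round(4),"yaw",o["eef_rot"][2].round(2),"push",-(o["wrist_force"]@t).round(2),"J7",o["joint_positions"][6].round(1))
# with q: assume back=.011 and lag from force -> solve q,p from tcp
d=o["tcp_pos"][:2]-C; R=np.hypot(*d); L=np.sqrt(max(R**2-.26**2,0)); a=np.arctan2(d[1],d[0])%(2*np.pi)
F=max(-(o["wrist_force"]@t),0); p=F/120
b=np.arctan2(.15-p+.011,.26)
print("q est from force",round(np.pi+.5+YAW-(a-b),4),"p",round(p,4),"p if q=0:",round(.161-.26*np.tan(a-(np.pi+.5+YAW)),4))
E
python3 look.py
python3 - <<'E'
from h import *
a=viewer.camera("top")["img"][190:310,340:500,::-1]; b=viewer.camera("scene")["img"][90:210,240:400,::-1]
cv2.imwrite("pics/touch.png",cv2.resize(np.hstack([a,b]),(800,300),interpolation=cv2.INTER_CUBIC))
E
```

```text
time_s: 4.4
tcp_pos: [0.5777, -0.2385, 0.0608]
eef_rot: [180.0, 0.1, 118.7]
wrist_force: [1.3, -2.9, 2.4]
finger_gap: 0.0
grasp_force: 1.2
t 4.4 tcp [ 0.5777 -0.2385  0.0608] yaw 118.73 push 3.15 J7 70.6
q est from force -0.0248 p 0.0262 p if q=0: 0.018
```

View pics/touch.png

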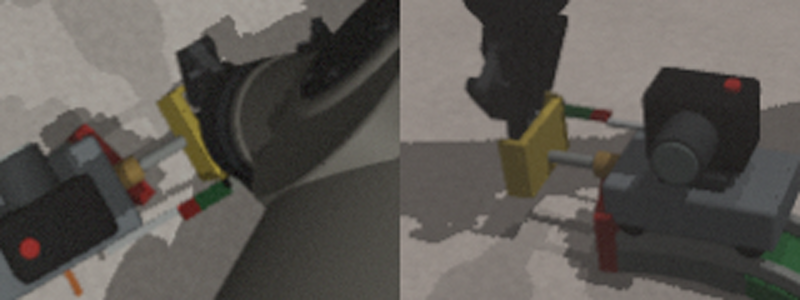

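The pointer stands at the edge of the green, and the geometry gives p of about 18 mm, so they agree. I'll write the planner: it simulates the dolly from its measured state, tracks the commanded pose and prints rows for me to type. The red lamp on the camera body will give q.

```bash
cat > nxt.py <<'E'
# python3 nxt.py m p_end n [look] [init]: measures state, prints n rows for the next call, stores command after them
import sys,json,os
from plan import *
m,pend,n=float(sys.argv[1]),float(sys.argv[2]),int(sys.argv[3]); look="look" in sys.argv; init="init" in sys.argv
hump=lambda q:.0247*(np.cos(.9-q)-np.cos(.9)); phi=lambda q:np.pi+.5-q+YAW
pad=lambda P,q:.161-.26*np.tan((np.arctan2(P[1]-C[1],P[0]-C[0])-phi(q)+np.pi)%(2*np.pi)-np.pi)
o=sensors.get_obs(); T=o["tcp_pos"]; yw=np.radians(o["eef_rot"][2]); F=-(o["wrist_force"]@[np.cos(yw),np.sin(yw),0])
if init: S=dict(pos=T.tolist(),yaw=float(o["eef_rot"][2]))
else: S=json.load(open("cmd.json"))
qf=0.
for _ in range(20): qf+= (F/120-pad(T,qf))*-1/.3 if False else (pad(T,qf)-F/120)/.31
q=qf
if look:
    im=viewer.camera("top"); h=cv2.cvtColor(im["img"],cv2.COLOR_RGB2HSV); red=(((h[...,0]<7)|(h[...,0]>173))&(h[...,1]>120)).astype(np.uint8)
    k,l,st,ce=cv2.connectedComponentsWithStats(red)
    best=None
    for i in range(1,k):
        if st[i,4]<15: continue
        q_=.8
        for _ in range(4):
            X=plane(im,[ce[i]],.165+hump(q_)-.0)[0,:2]-C; q_=phi(0)-np.arctan2(X[1],X[0])%(2*np.pi)
        r=np.hypot(*X)
        if init: print("red",ce[i].round(1),st[i,4],"r",r.round(4),"q",round(q_,4))
        elif abs(r-S["lr"])<.008 and st[i,4]>25 and (best is None or abs(q_-S["lq"]-qf)<abs(best-qf)): best=q_-S["lq"]
    if init:
        i=[i for i in range(1,k) if abs(ce[i]-[351.5,288.9]).max()<4][0]
        X=plane(im,[ce[i]],.165)[0,:2]-C; S["lr"]=float(np.hypot(*X)); S["lq"]=float(phi(0)-np.arctan2(X[1],X[0])%(2*np.pi)); best=0.
    if best is not None: q=best
print("t",o["time_s"],"F",round(F,2),"q(F)",round(qf,3),"q used",round(q,4),"p geo",round(pad(T,q),4),"p cmd",round(pad(S["pos"],q),4),"yaw",round(o["eef_rot"][2],1),"J",o["joint_positions"].round(0),"z",T[2].round(4))
v0=S.get("v",0.)
p0=pad(S["pos"],q); v=max((120*pad(T,q)-.25-m*9.81*.095*np.sin(.9-q))/30,0); qq=q; rows=[]; obs=dict(tcp_pos=np.array(S["pos"]),eef_rot=[0,0,S["yaw"]])
for i in range(1,n+1):
    p=p0+(pend-p0)*min(1,i/max(n*.6,1))
    for _ in range(20):
        a=(120*p-.25*(v>0)-m*9.81*.095*np.sin(.9-qq)-30*v)/m; v=max(v+a/240,0); qq=max(qq+v/240/.26,0)
    P,y=station(qq,p); r=rel(obs,P,y); rows.append([round(float(r[0]),3),round(float(r[1]),3),round(float(r[2]),3),0,0,round(float(r[3]),1),0]); 
print("predicted q",round(qq,3),"v rad/s",round(v/.26,3)); print(json.dumps(rows).replace(" ",""))
x=rows[-1]; y=np.radians(S["yaw"]); S["pos"]=[S["pos"][0]+x[0]*np.cos(y)+x[1]*np.sin(y),S["pos"][1]+x[0]*np.sin(y)-x[1]*np.cos(y),S["pos"][2]-x[2]]; S["yaw"]-=x[5]
json.dump(S,open("cmd.json","w"))
E
python3 nxt.py 4 .036 10 look init; cat cmd.json
```

```text
red [  8.6 171.7] 545 r 0.4895 q 2.0105
red [159.2 160.6] 285 r 0.2088 q 1.9817
red [377.9 246.4] 59 r 0.228 q -0.2407
red [396.1 266.6] 58 r 0.271 q -0.2357
red [415.3 273.1] 43 r 0.3002 q -0.2863
red [351.5 288.9] 59 r 0.2579 q 0.0623
t 4.5 F 2.86 q(F) -0.017 q used 0.0 p geo 0.0181 p cmd 0.0181 yaw 118.7 J [ -5.  39.  41.  88. -28.  63.  71.] z 0.0605
predicted q 0.059 v rad/s 0.156
[[0.003,0.0,-0.003,0,0,-0.1,0],[0.006,0.0,-0.003,0,0,-0.1,0],[0.009,-0.0,-0.004,0,0,-0.1,0],[0.013,-0.0,-0.004,0,0,-0.0,0],[0.017,-0.001,-0.004,0,0,0.2,0],[0.021,-0.002,-0.004,0,0,0.6,0],[0.024,-0.003,-0.005,0,0,1.2,0],[0.027,-0.004,-0.005,0,0,1.8,0],[0.03,-0.005,-0.005,0,0,2.5,0],[0.034,-0.007,-0.006,0,0,3.3,0]]
{"pos": [0.5551263976462119, -0.21204362867609985, 0.06653809620267742], "yaw": 115.42304489219515, "lr": 0.25809345970498854, "lq": 0.06232469275564423}
```

```bash
python3 -m handwheel '[[0.003,0,-0.003,0,0,-0.1,0],[0.006,0,-0.003,0,0,-0.1,0],[0.009,0,-0.004,0,0,-0.1,0],[0.013,0,-0.004,0,0,0,0],[0.017,-0.001,-0.004,0,0,0.2,0],[0.021,-0.002,-0.004,0,0,0.6,0],[0.024,-0.003,-0.005,0,0,1.2,0],[0.027,-0.004,-0.005,0,0,1.8,0],[0.03,-0.005,-0.005,0,0,2.5,0],[0.034,-0.007,-0.006,0,0,3.3,0]]'; python3 nxt.py 4 .035 10 look
```

```text
time_s: 5.38
tcp_pos: [0.5546, -0.2116, 0.0662]
eef_rot: [180.0, 0.0, 115.3]
wrist_force: [2.5, -4.7, -3.3]
finger_gap: 0.0
grasp_force: 2.2
t 5.3833 F 5.28 q(F) 0.038 q used 0.0605 p geo 0.0369 p cmd 0.0361 yaw 115.3 J [ -9.  36.  42.  93. -27.  61.  66.] z 0.0662
predicted q 0.208 v rad/s 0.193
[[0.004,-0.002,-0.0,0,0,0.9,0],[0.007,-0.004,-0.001,0,0,1.7,0],[0.011,-0.005,-0.001,0,0,2.5,0],[0.014,-0.007,-0.001,0,0,3.3,0],[0.018,-0.008,-0.002,0,0,4.2,0],[0.022,-0.01,-0.002,0,0,5.0,0],[0.026,-0.011,-0.002,0,0,5.8,0],[0.03,-0.013,-0.003,0,0,6.7,0],[0.034,-0.014,-0.003,0,0,7.6,0],[0.038,-0.016,-0.003,0,0,8.5,0]]
```

```bash
python3 -m handwheel '[[0.004,-0.002,0,0,0,0.9,0],[0.007,-0.004,-0.001,0,0,1.7,0],[0.011,-0.005,-0.001,0,0,2.5,0],[0.014,-0.007,-0.001,0,0,3.3,0],[0.018,-0.008,-0.002,0,0,4.2,0],[0.022,-0.01,-0.002,0,0,5,0],[0.026,-0.011,-0.002,0,0,5.8,0],[0.03,-0.013,-0.003,0,0,6.7,0],[0.034,-0.014,-0.003,0,0,7.6,0],[0.038,-0.016,-0.003,0,0,8.5,0]]'; python3 nxt.py 4 .032 10 look
python3 - <<'E'
from h import *
a=viewer.camera("top")["img"][190:310,300:460,::-1]; b=viewer.camera("scene")["img"][90:210,260:420,::-1]
cv2.imwrite("pics/q2.png",cv2.resize(np.hstack([a,b]),(800,300),interpolation=cv2.INTER_CUBIC))
E
```

```text
time_s: 6.27
tcp_pos: [0.5243, -0.1838, 0.0698]
eef_rot: [179.9, 0.0, 106.9]
wrist_force: [2.3, -3.9, 2.1]
finger_gap: 0.0
grasp_force: 2.1
t 6.2667 F 4.43 q(F) 0.203 q used 0.2185 p geo 0.0319 p cmd 0.0312 yaw 106.9 J [-15.  33.  46. 100. -27.  59.  57.] z 0.0698
predicted q 0.364 v rad/s 0.206
[[0.003,-0.003,-0.001,0,0,1.3,0],[0.006,-0.004,-0.001,0,0,2.1,0],[0.01,-0.006,-0.001,0,0,2.8,0],[0.014,-0.007,-0.002,0,0,3.6,0],[0.018,-0.009,-0.002,0,0,4.4,0],[0.022,-0.011,-0.002,0,0,5.3,0],[0.026,-0.012,-0.003,0,0,6.1,0],[0.03,-0.014,-0.003,0,0,7.0,0],[0.035,-0.015,-0.003,0,0,8.0,0],[0.04,-0.017,-0.004,0,0,8.9,0]]
```

View pics/q2.png

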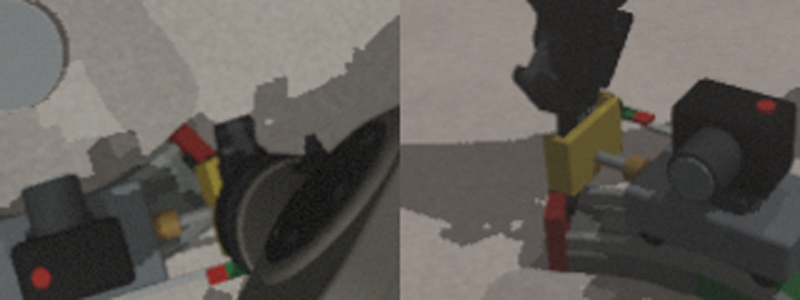

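The pad is compressed to mid-green on the scale and the fingers are still centred, so I'll continue.

```bash
python3 -m handwheel '[[0.003,-0.003,-0.001,0,0,1.3,0],[0.006,-0.004,-0.001,0,0,2.1,0],[0.01,-0.006,-0.001,0,0,2.8,0],[0.014,-0.007,-0.002,0,0,3.6,0],[0.018,-0.009,-0.002,0,0,4.4,0],[0.022,-0.011,-0.002,0,0,5.3,0],[0.026,-0.012,-0.003,0,0,6.1,0],[0.03,-0.014,-0.003,0,0,7,0],[0.035,-0.015,-0.003,0,0,8,0],[0.04,-0.017,-0.004,0,0,8.9,0]]'; python3 nxt.py 4 .032 10 look
```

```text
time_s: 7.25
tcp_pos: [0.496, -0.1502, 0.0733]
eef_rot: [180.0, 0.0, 97.9]
wrist_force: [2.7, -3.3, -2.5]
finger_gap: -0.0001
grasp_force: 1.7
t 7.25 F 3.61 q(F) 0.376 q used 0.3908 p geo 0.0251 p cmd 0.0239 yaw 97.9 J [-22.  29.  49. 105. -26.  58.  47.] z 0.0733
predicted q 0.558 v rad/s 0.283
[[0.003,-0.004,-0.0,0,0,2.2,0],[0.007,-0.006,-0.001,0,0,2.8,0],[0.011,-0.007,-0.001,0,0,3.5,0],[0.016,-0.009,-0.001,0,0,4.3,0],[0.022,-0.01,-0.002,0,0,5.2,0],[0.028,-0.012,-0.002,0,0,6.2,0],[0.034,-0.014,-0.003,0,0,7.4,0],[0.04,-0.016,-0.003,0,0,8.6,0],[0.046,-0.018,-0.003,0,0,9.8,0],[0.052,-0.02,-0.004,0,0,11.2,0]]
```

```bash
python3 - <<'E'
import json,numpy as np
S=json.load(open("cmd.json")); x=[0.052,-0.02,-0.004]; S["yaw"]+=11.2; y=np.radians(S["yaw"])
S["pos"]=[S["pos"][0]-x[0]*np.cos(y)-x[1]*np.sin(y),S["pos"][1]-x[0]*np.sin(y)+x[1]*np.cos(y),S["pos"][2]+x[2]]
json.dump(S,open("cmd.json","w"))
E
sed -i 's/^json.dump(S/os.path.exists("cmd.json") and os.replace("cmd.json","prev.json"); json.dump(S/' nxt.py
python3 nxt.py 3.1 .034 10 look
```

```text
t 7.3 F 2.19 q(F) 0.417 q used 0.4015 p geo 0.0236 p cmd 0.0203 yaw 98.0 J [-22.  29.  49. 105. -26.  58.  47.] z 0.0731
predicted q 0.623 v rad/s 0.376
[[0.003,-0.006,-0.001,0,0,2.9,0],[0.009,-0.008,-0.001,0,0,3.6,0],[0.015,-0.009,-0.001,0,0,4.5,0],[0.023,-0.011,-0.002,0,0,5.5,0],[0.031,-0.013,-0.002,0,0,6.8,0],[0.04,-0.015,-0.003,0,0,8.2,0],[0.047,-0.017,-0.003,0,0,9.7,0],[0.055,-0.019,-0.004,0,0,11.4,0],[0.064,-0.022,-0.004,0,0,13.1,0],[0.072,-0.024,-0.005,0,0,14.8,0]]
```

```bash
python3 -m handwheel '[[0.008,-0.006,-0.001,0,0,2.9,0],[0.016,-0.008,-0.001,0,0,3.8,0],[0.024,-0.01,-0.001,0,0,5,0],[0.031,-0.012,-0.002,0,0,6.2,0],[0.038,-0.014,-0.002,0,0,7.5,0],[0.045,-0.016,-0.003,0,0,8.9,0],[0.051,-0.018,-0.003,0,0,10.3,0],[0.057,-0.02,-0.004,0,0,11.7,0],[0.064,-0.022,-0.004,0,0,13.1,0],[0.072,-0.024,-0.005,0,0,14.8,0]]'; python3 nxt.py 3.1 .034 10
```

```text
time_s: 8.18
tcp_pos: [0.4615, -0.0831, 0.0781]
eef_rot: [-180.0, 0.0, 83.1]
wrist_force: [0.7, -4.3, -2.3]
finger_gap: -0.0001
grasp_force: 1.7
t 8.1833 F 4.21 q(F) 0.621 q used 0.6209 p geo 0.0351 p cmd 0.0344 yaw 83.1 J [-36.  25.  56. 112. -25.  56.  26.] z 0.0781
predicted q 0.99 v rad/s 0.506
[[0.009,-0.003,-0.001,0,0,1.9,0],[0.018,-0.007,-0.001,0,0,3.8,0],[0.027,-0.011,-0.002,0,0,5.8,0],[0.037,-0.014,-0.002,0,0,7.8,0],[0.047,-0.017,-0.003,0,0,9.9,0],[0.057,-0.02,-0.003,0,0,12.0,0],[0.068,-0.023,-0.004,0,0,14.2,0],[0.079,-0.025,-0.004,0,0,16.4,0],[0.09,-0.026,-0.004,0,0,18.7,0],[0.102,-0.028,-0.005,0,0,21.1,0]]
```

```bash
python3 -m handwheel '[[0.009,-0.003,-0.001,0,0,1.9,0],[0.018,-0.007,-0.001,0,0,3.8,0],[0.027,-0.011,-0.002,0,0,5.8,0],[0.037,-0.014,-0.002,0,0,7.8,0],[0.047,-0.017,-0.003,0,0,9.9,0],[0.057,-0.02,-0.003,0,0,12,0],[0.068,-0.023,-0.004,0,0,14.2,0],[0.079,-0.025,-0.004,0,0,16.4,0],[0.09,-0.026,-0.004,0,0,18.7,0],[0.102,-0.028,-0.005,0,0,21.1,0]]'
sed -i 's|^p0=pad(S\["pos"\],q); \(v=max([^;]*\); qq=q;|\1; q+=look*v*.05/.26; p0=pad(S["pos"],q); qq=q;|; s|p=p0+(pend-p0)\*min(1,i/max(n\*.6,1))|p=p0+(pend-p0)*min(1,i/3)|' nxt.py; grep -n "look\*v\|i/3" nxt.py | cut -c1-150; python3 nxt.py 3.3 .033 10 look
```

```text
time_s: 9.02
tcp_pos: [0.4448, 0.0217, 0.0828]
eef_rot: [-179.9, 0.1, 62.0]
wrist_force: [1.0, -4.0, -0.9]
finger_gap: 0.0
grasp_force: 1.7
31:v=max((120*pad(T,q)-.25-m*9.81*.095*np.sin(.9-q))/30,0); q+=look*v*.05/.26; p0=pad(S["pos"],q); qq=q; rows=[]; obs=dict(tcp_pos=np.array(S["pos"]),
33:    p=p0+(pend-p0)*min(1,i/3)
t 9.0167 F 3.09 q(F) 1.016 q used 1.0241 p geo 0.023 p cmd 0.0225 yaw 62.0 J [-55.  24.  64. 116. -26.  56.  -6.] z 0.0828
predicted q 1.496 v rad/s 0.672
[[0.01,-0.011,-0.001,0,0,4.8,0],[0.025,-0.014,-0.001,0,0,6.7,0],[0.041,-0.017,-0.001,0,0,8.9,0],[0.053,-0.02,-0.001,0,0,11.4,0],[0.066,-0.023,-0.001,0,0,14.1,0],[0.08,-0.026,-0.001,0,0,16.8,0],[0.095,-0.028,-0.001,0,0,19.7,0],[0.11,-0.029,-0.001,0,0,22.7,0],[0.125,-0.03,-0.001,0,0,25.8,0],[0.141,-0.029,-0.001,0,0,29.0,0]]
```

The lamp leans forward with the dolly's tilt, so my q reads too high here by about 0.03 and p is really about 0.031. I'll correct for that and replan from the previous command.

```bash
cp prev.json cmd.json
sed -i 's|    if best is not None: q=best|    if best is not None: q=best-.105*(.0744-.095*np.sin(.9-best))/.26|; s|^print("t",o|if "q=" in sys.argv[-1]: q=float(sys.argv[-1][2:])\n&|' nxt.py; python3 nxt.py 3.9 .031 8 q=1.01
```

```text
t 9.0667 F 0.18 q(F) 1.098 q used 1.01 p geo 0.0315 p cmd 0.0272 yaw 62.1 J [-55.  25.  63. 115. -27.  56.  -6.] z 0.0824
predicted q 1.373 v rad/s 0.624
[[0.011,-0.007,-0.001,0,0,3.5,0],[0.023,-0.012,-0.001,0,0,5.8,0],[0.036,-0.016,-0.001,0,0,8.3,0],[0.048,-0.02,-0.001,0,0,10.8,0],[0.061,-0.023,-0.001,0,0,13.4,0],[0.075,-0.026,-0.001,0,0,16.2,0],[0.089,-0.028,-0.002,0,0,19.0,0],[0.104,-0.03,-0.001,0,0,21.9,0]]
```

```bash
python3 -m handwheel '[[0.011,-0.007,-0.001,0,0,3.5,0],[0.023,-0.012,-0.001,0,0,5.8,0],[0.036,-0.016,-0.001,0,0,8.3,0],[0.048,-0.02,-0.001,0,0,10.8,0],[0.061,-0.023,-0.001,0,0,13.4,0],[0.075,-0.026,-0.001,0,0,16.2,0],[0.089,-0.028,-0.002,0,0,19,0],[0.104,-0.03,-0.001,0,0,21.9,0]]'
python3 nxt.py 3.9 .031 4 q=1.37
```

```text
time_s: 9.73
tcp_pos: [0.4661, 0.1277, 0.0836]
eef_rot: [-179.8, 0.2, 40.1]
wrist_force: [-1.9, -2.3, 2.8]
finger_gap: 0.0001
grasp_force: 1.6
t 9.7333 F 2.92 q(F) 1.391 q used 1.37 p geo 0.0313 p cmd 0.0321 yaw 40.1 J [-66.  32.  67. 110. -34.  61. -35.] z 0.0836
predicted q 1.598 v rad/s 0.715
[[0.015,-0.006,-0.0,0,0,3.0,0],[0.029,-0.012,-0.0,0,0,6.3,0],[0.045,-0.018,0.0,0,0,9.6,0],[0.061,-0.022,0.001,0,0,12.9,0]]
```

```bash
python3 -m handwheel '[[0.015,-0.006,0,0,0,3,0],[0.029,-0.012,0,0,0,6.3,0],[0.045,-0.018,0,0,0,9.6,0],[0.049,-0.02,0,0,0,11,0],[0.049,-0.02,0,0,0,11,0],[0.049,-0.02,0,0,0,11,0],[0.049,-0.02,0,0,0,11,0],[0.049,-0.02,0,0,0,11,0],[0.049,-0.02,0,0,0,11,0],[0.049,-0.02,0,0,0,11,0]]'
python3 -m handwheel '[[-0.008,0,0,0,0,0,0],[-0.016,0,0,0,0,0,0],[-0.02,0,0,0,0,0,0],[-0.02,0,0,0,0,0,0],[-0.02,0,-0.03,0,0,0,0],[-0.02,0,-0.06,0,0,0,0],[-0.02,0,-0.09,0,0,0,0],[-0.02,0,-0.12,0,0,0,0],[-0.02,0,-0.12,0,0,0,0],[-0.02,0,-0.12,0,0,0,0]]'
python3 - <<'E'
from h import *
a=viewer.camera("top")["img"][120:320,130:430,::-1]; b=viewer.camera("scene")["img"][150:,340:,::-1]
cv2.imwrite("pics/end.png",np.hstack([cv2.resize(a,(480,320)),cv2.resize(b,(320,320))]))
E
```

```text
time_s: 10.57
tcp_pos: [0.493, 0.1744, 0.0845]
eef_rot: [-180.0, -0.0, 29.2]
wrist_force: [0.2, 0.4, 0.2]
finger_gap: -0.0001
grasp_force: 0.0
time_s: 11.4
tcp_pos: [0.4768, 0.1652, 0.2061]
eef_rot: [-180.0, -0.3, 29.3]
wrist_force: [-0.2, 0.2, -0.7]
finger_gap: -0.0003
grasp_force: 0.0
```

View pics/end.png

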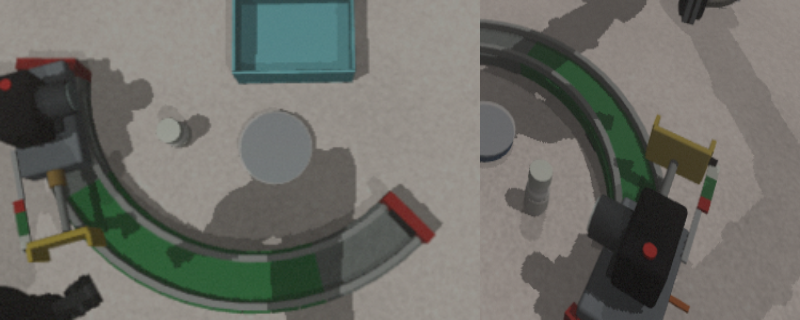

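The dolly stands against the far buffer with its pad free (pad at about (60,245) in the crop), the fingers are clear, and the bystanders haven't moved. I'll wait 0.7 s, check that it's at rest, and hand in.

```bash
python3 -m handwheel '[[0,0,0,0,0,0,0],[0,0,0,0,0,0,0],[0,0,0,0,0,0,0],[0,0,0,0,0,0,0],[0,0,0,0,0,0,0],[0,0,0,0,0,0,0],[0,0,0,0,0,0,0],[0,0,0,0,0,0,0]]'
python3 -c "
from cell import bot
print(bot.finish_job())"
```

```text
time_s: 12.17
tcp_pos: [0.4755, 0.1649, 0.2043]
eef_rot: [180.0, -0.0, 29.2]
wrist_force: [0.4, -0.4, -0.5]
finger_gap: -0.0002
grasp_force: 0.0
the job is handed in; nothing more can be done
None
```

I handed the job in at 12.2 s with the dolly against the far buffer, pad free and fingers clear, dish, vial and basket unmoved; no verdict came back, and I could only estimate the push on the green stretch (about 2.5–4.4 N, with the readings disagreeing near 2.3 N at least twice), so an excursion out of the band can't be ruled out.

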